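# Route the suction to the wide jar

## Task

On the suction manifold, push the steel selector arm round with a fingertip until it points squarely at the widest jar. Only then open the vacuum valve by pushing one of its black spokes anticlockwise (seen from above) until the handle stops, about a quarter turn. Only push, never pinch the arm or a spoke, and leave the jars and everything else on the table standing where they are.

Things in the scene. Friction and masses are not known exactly. Their poses are not given: they have to be found in the camera images.
- selector (a joint): angle of the selector arm on the manifold, rad, turns about the vertical through selector_hub, grows anticlockwise seen from above, stops at -2.9 and 2.9; starts between -0.7 and 0.7, when it points roughly towards the robot. It has no detents, takes about 3 N at 65 mm from the axis and stays where it is left. The four outlets lie at about -2.4, -1.2, 1.2 and 2.4
- selector_hub (a point): on the selector's vertical axis, at the arm's mid-height, 58 mm above the table; turns with the arm: x axis along the arm towards its tip, z up. Arm: straight steel bar 16 mm wide, 50 to 66 mm above the table, from a 34 mm round hub to 82 mm from the axis; no tail. Under it the manifold is at most 24 mm high outside a 56 mm round boss
- selector_tip (a point): the end of the cone that points the selector arm, 98 mm from its axis, 58 mm above the table. The bar behind it is two halves, left (selector_c2) and right (selector_c3) seen from the hub looking out
- manifold: fixed grey-painted base with a round middle and four lobes, each with a round black rubber pad (74 mm across, top 14 mm above the table) 140 mm from the selector's axis; origin on that axis at table height. It may stand on the left or right of the table, the valve on the other side
- wide_jar: the widest jar, grey plastic with a white cap, 68 mm across and 75 mm high, loose on one of the four pads; origin at the centre of its underside, z up; the arm is to point at its axis
- slim_jar: slim grey jar, 36 mm across, 75 mm high, loose on another pad; origin at the centre of its underside
- low_jar: low grey jar, 48 mm across, 42 mm high, loose on another pad; origin at the centre of its underside
- plug: small white blanking plug, 44 mm flange, 28 mm high, loose on another pad; origin at the centre of its underside
- valve (a joint): angle of the valve's three-spoke handle, rad, about the vertical through valve_hub, grows anticlockwise seen from above (opening); starts between 0 and 0.2 (closed), hard stop at 1.571 (fully open). Takes about 4 N at 50 mm from the axis and stays where it is left
- valve_hub (a point): on the valve handle's vertical axis, at the spokes' mid-height, 68 mm above the table; turns with the handle: x axis along one spoke, the other two 120 degrees either side; z up. Spokes: black bars 14 mm wide, 61 to 75 mm above the table, from a 38 mm round hub to 66 mm from the axis, with 20 mm ball ends. Each is two halves: clockwise side (valve_c4, c5, c6), pushed to open, and the other (valve_c7, c8, c9)
- valve_box: fixed white valve housing under the handle, 130 x 110 mm, 40 mm high; origin at the centre of its underside
- vial: small amber vial, 26 mm across, 50 mm high, loose, beyond the valve; origin at the centre of its underside
- gauze_box: paper gauze box 50 x 70 x 45 mm, loose, beyond the valve; origin at the centre of its underside
- spray_can: white can, 52 mm across, 160 mm high, loose, at the left of the table; origin at the centre of its underside
- iodine: amber bottle, 60 mm across, 130 mm high, loose, at the right of the table; origin at the centre of its underside
- spatula: 170 mm spatula lying loose at the right of the table
Not all that is in view belongs to the job. Leave any yellow look-alike of the wide_jar alone.

How it is judged (in metres and radians):
On the way, in this order (a step that is already met when the one before it is completed fails the run):
1. the selector arm points at the wide jar (y of wide_jar in the frame of selector_hub between -0.018 and 0.018 m and x of wide_jar in the frame of selector_hub above 0.05 m), for 0.3 s.
2. the valve is fully open (value of joint valve above 1.4 rad), for 0.2 s.
At the end, for the whole second after the job is handed in: the line of the selector arm passes within 18 mm of the wide jar's axis, pointing at it and at rest; the valve is within 0.17 rad of its open stop (joint above 1.4); the jars and plug stand upright within 15 mm of where they were (all of step 1 and value of joint valve above 1.4 rad and velocity of joint selector between -0.05 and 0.05 rad/s and distance of each of wide_jar, slim_jar, low_jar, plug from where it was at the start of the episode below 0.015 m and angle between each of wide_jar, slim_jar, low_jar, plug's own z axis and vertical below 0.1 rad); the robot touches nothing.
It fails at once if the valve is opened (past 0.45) while the selector arm does not point at the wide jar (value of joint valve above 0.45 rad and not (y of wide_jar in the frame of selector_hub between -0.018 and 0.018 m and x of wide_jar in the frame of selector_hub above 0.05 m)).
It fails at once if the selector arm is pinched (both sides pressed by the fingers at once) (contact force between the fingers and selector_c2 above 2 N and contact force between the fingers and selector_c3 above 2 N).
It fails at once if a valve spoke is pinched (both sides pressed by the fingers at once) ((contact force between the fingers and valve_c4 above 2 N and contact force between the fingers and valve_c7 above 2 N) or (contact force between the fingers and valve_c5 above 2 N and contact force between the fingers and valve_c8 above 2 N) or (contact force between the fingers and valve_c6 above 2 N and contact force between the fingers and valve_c9 above 2 N)).
It fails at once if a jar or the plug is lifted, shifted by more than 15 mm or tipped (distance of any of wide_jar, slim_jar, low_jar, plug from where it was at the start of the episode above 0.015 m or angle between any of wide_jar, slim_jar, low_jar, plug's own z axis and vertical above 0.3 rad).
It fails at once if a bystander is lifted or shifted by more than 20 mm (distance of any of vial, gauze_box, spray_can, iodine, spatula from where it was at the start of the episode above 0.02 m).
It also fails if it takes over 61 s, if anything falls off the work surface, if the arm or the gripper's body presses on something with over 40 N, if the wrist force passes 120 N, or if a joint passes its speed limit or range.

## Robot

A 6-joint arm with a two-finger parallel gripper is mounted at the origin on the work surface. World frame = base frame: x ahead of the robot, y to its left, z up, the work surface at z = 0. Lengths are in m, angles in degrees, forces in N, time in s.
With the tool pointing down it reaches from about 0.35 to 0.875 m from the base axis. Payload 4.2 kg.
Tool frame: the origin (TCP) lies on the centre line of the jaws, within the pads' length; the fingertips stand 17 mm ahead of it and the grasp point (between the pads) lies 2 mm behind it; z points along the fingers, y is the direction in which the jaws open and shut (so a half turn about z gives the same grasp; the last joint's range is limited). The gripper opens to 87 mm and grips with 3 to 60 N. Pads are 19 mm wide; open, the fingers measure 117 mm over their backs; the gripper's body (75 mm by 190 mm) begins 51 mm behind the grasp point.
Start: joints at [-53.193, 22.042, 0.453, 0, -68.411, -14.817], TCP at [0.234, -0.58, 0.24] pointing down, gripper open.
Joint ranges: [-179.83, 179.83], [-69.29, 118.12], [-61.27, 80.66], [-181.25, 117.63], [-171.15, -9.14], [-177.46, 177.46]. Speed limits (degrees/s): [159.86, 159.86, 180, 180, 180, 180].

## Interface

Orientations are given as a 3x3 rotation matrix whose columns are the frame's x, y, z axes.
In Python, from station import * gives the robot as it stands.
- The arm moves only by the tool play_rows, never from a script. Its argument "targets" is a list that holds one entry, the list of rows, each a list of 5 numbers: the closure, from 0 (fully open) to 1 (shut), then the shift along the world's x, y, z in m, then the turn about the world's z in rad. In form: [[[gripper, x, y, z, twist], ...]]. A call has 1 to 5 rows; each row is the pose to reach, as a shift and turn from the pose commanded when the call began; what a row does not reach only later rows make up. A row lasts 1/12 s, in which the tool goes at most 41.7 mm and 7.16 degrees, less where a joint would pass 70% of its speed; a pose out of reach is approached as far as the arm can. A call with a gripper value outside its range is refused whole. The fingers move at their own pace and stop on an object; the grip force is fixed at half the most. Time passes only in rows, so rows that repeat a pose let the fingers close. It gives the time, the measured TCP pose, the force and the opening at its end, in the units of the state.
- sense(): the state, without advancing time (a new reading comes with each control period).
- capture(name): name is "side" or "top" or "wrist"; returns the picture (400x640x3 uint8, blue, green, red); there is no depth.
- get_calibration(name): a dict with "camera_matrix" (3x3 intrinsics, pixels), "T" (4x4, takes a point from camera to world coordinates). Camera axes: x right, y up, looking along -z (the intrinsics and any distortion apply to the point x, -y, -z); pixel columns grow to the right and rows downward; lengths in m; the calibration is good to about 2 mm. A picture is of the moment at which its call begins: read the wrist's pose just before it. get_calibration takes no time and is no camera call; for the wrist camera it gives the pose at the moment of the call.
- finish_job(): hands the job in, once; it reports no verdict.
The state is a dict: "time_s": time; "joints": joint angles; "joint_velocities": joint speeds; "effort": joint torques, N m; "tcp_pos": TCP position; "ee_rot": TCP orientation; "wrist_force": force on the tool from outside, world axes, zero at the start; "moment": the same for the moment, N m; "gripper_width": opening from 0.0 (shut) to 1.0 (fully open).
Only numpy, scipy, OpenCV 4.12 (cv2) and the standard library are available. Lean on these libraries where they do the work, as an engineer would, in place of code of your own. Each camera call takes 0.05 s, during which the arm holds its last target. There are 200 camera calls.

## Working session

There is one attempt and no reset: what is moved stays moved. The work goes in short steps, Python scripts to look and compute and a tool call to move; the robot and the scene stay as the last step left them, time stands still between calls to the robot, and variables do not carry over. Pictures are saved under pics/ and viewed, on a budget of 10 in all, crops included, one or two more only if the job needs it, and the job is handed in when it is done.

Besides the shell and the picture viewer there is one more tool, called after "Request:" by a JSON object that holds its "name" and its "arguments", one argument or row to a line. play_rows: Moves the arm, as the interface text tells. Its arguments: {"type":"object","properties":{"targets":{"type":"array","items":{"type":"array","items":{"type":"array","items":{"type":"number"}}}}},"required":["targets"]}

```bash
mkdir -p pics; cat > h.py <<'E'
from station import *
import numpy as np, cv2
def ray(name,u,v,z):
    c=get_calibration(name);K=np.array(c["camera_matrix"]);T=np.array(c["T"])
    d=np.linalg.solve(K,[u,v,1.]);d=T[:3,:3]@np.array([d[0],-d[1],-d[2]])
    o=T[:3,3];return o+d*(z-o[2])/d[2]
def proj(name,p):
    c=get_calibration(name);K=np.array(c["camera_matrix"]);T=np.array(c["T"])
    q=T[:3,:3].T@(np.array(p)-T[:3,3]);q=K@np.array([q[0],-q[1],-q[2]]);return q[:2]/q[2]
E
python3 - <<'E'
from h import *
for n in("top","side"):
    im=capture(n);cv2.imwrite(f"pics/{n}0.png",cv2.resize(im,(800,500)) if n=="side" else cv2.resize(im,(800,500)))
    c=get_calibration(n);print({k:(np.round(v,3).tolist() if k in("camera_matrix","T") else v) for k,v in c.items()})
print(sense())
E
```

```text
{'camera_matrix': [[368.791, 0.0, 315.941], [0.0, 368.791, 199.974], [0.0, 0.0, 1.0]], 'T': [[0.028, 0.986, -0.164, 0.32], [-1.0, 0.029, 0.0, -0.045], [0.005, 0.164, 0.986, 1.427], [0.0, 0.0, 0.0, 1.0]]}
{'camera_matrix': [[395.866, 0.0, 314.971], [0.0, 395.866, 207.37], [0.0, 0.0, 1.0]], 'T': [[-0.992, 0.083, -0.096, 0.433], [-0.127, -0.646, 0.752, 0.928], [0.0, 0.759, 0.652, 0.928], [0.0, 0.0, 0.0, 1.0]]}
{'time_s': 0.1, 'joints': array([-5.31930077e+01,  2.20862059e+01,  3.87152359e-01, -2.52847724e-02,
       -6.84135565e+01, -1.48159545e+01]), 'joint_velocities': array([ 0.00027579, -0.1052371 ,  0.25552364,  0.19805057, -0.02178317,
        0.08330457]), 'effort': array([-9.03062264e-04, -3.91688597e+01,  1.87935036e+01,  4.23195273e+00,
        1.35008807e-02, -7.21472452e-05]), 'tcp_pos': array([ 0.23385072, -0.57904085,  0.23856753]), 'ee_rot': array([[-9.27303329e-01, -3.74309784e-01, -8.48951082e-04],
       [-3.74310732e-01,  9.27301551e-01,  1.81944925e-03],
       [ 1.06196000e-04,  2.00495285e-03, -9.99997984e-01]]), 'wrist_force': array([ 0.42891987, -0.76684486,  1.35490765]), 'moment': array([ 0.05443286, -0.06505291,  0.03646001]), 'gripper_width': 0.9972035486899659}
```

View pics/top0.png

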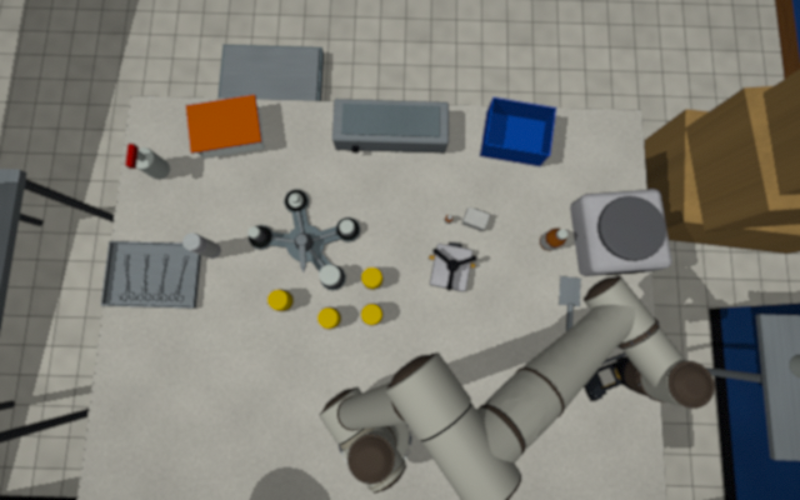

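View pics/side0.png

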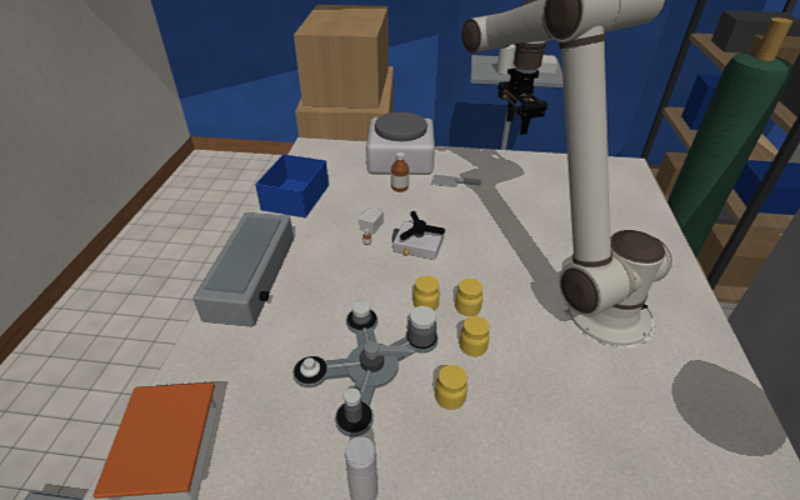

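The top view puts the manifold hub at about (303,242), with pads at (296,200), (347,228), (331,275) and (260,236), and the valve at (455,265). Candidates for the wide jar are the grey jar at top (331,275) / side (422,328) and the yellow look-alikes at top (372,277), (280,299), (329,317) and (372,314), which I'll leave alone. Next, close crops to check the choice.

```bash
python3 - <<'E'
from h import *
im=capture("top");a=cv2.resize(im[145:245,190:290+10],(440,400),interpolation=cv2.INTER_CUBIC)
b=cv2.resize(im[165:245,330:402],(360,400),interpolation=cv2.INTER_CUBIC)
cv2.imwrite("pics/c1.png",np.hstack([a,b]))
s=capture("side");cv2.imwrite("pics/c2.png",cv2.resize(s[160:350,220:420],(800,600) and (630,600),interpolation=cv2.INTER_CUBIC))
E
```

```text
(no output)
```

View pics/c1.png

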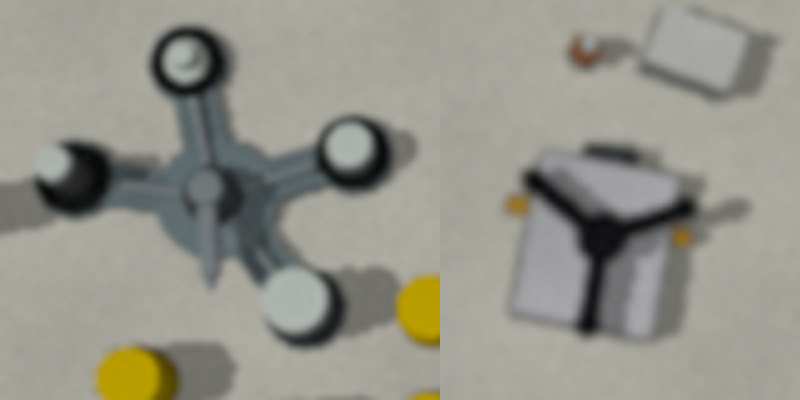

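View pics/c2.png

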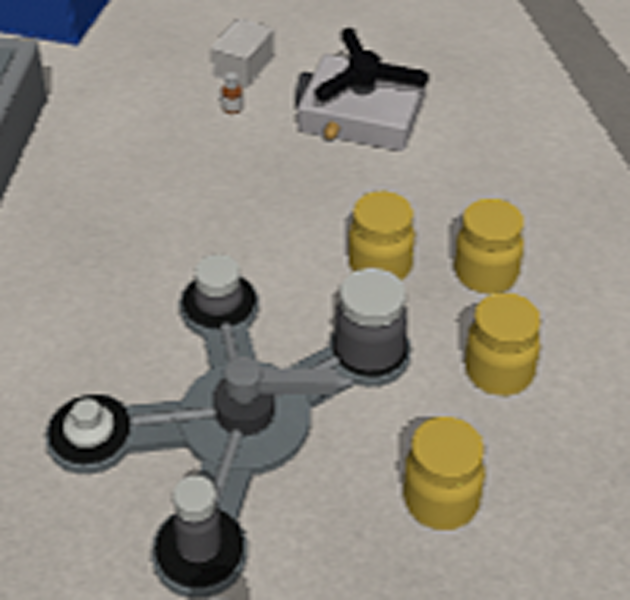

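The crops confirm the choice: the wide grey jar with a white cap is at crop (300,302), the plug at (188,62), the low jar at (352,150) and the slim jar at (55,165). The selector tip is at (211,285), and the valve's spokes end at (530,180), (685,207) and (588,328).

```bash
python3 - <<'E'
from h import *
t=lambda u,v,z:ray("top",190+(u+.5)/4-.5,145+(v+.5)/4-.5,z)[:2]
w=lambda u,v,z:ray("top",330+(u-440+.5)/5-.5,165+(v+.5)/5-.5,z)[:2]
s=lambda u,v,z:ray("side",220+(u+.5)*200/630-.5,160+(v+.5)*190/600-.5,z)[:2]
r=lambda p:np.round(p,4)
J=t(297,300,.089);tip=t(211,287,.058);hub=t(207,187,.07)
print("jar",r(J),r(s(372,283,.089)),"pad",r(t(304,308,.014)),"tip",r(tip),"hub",r(hub),r(s(244,378,.07)))
for n,p in dict(plug=(187,62),low=(352,153),slim=(72,178)).items(): print(n,r(t(*p,.014)))
H=w(601,238,.075);print("valve",r(H),r(s(365,68,.075)))
for p in((530,180),(685,207),(588,328)):
    e=w(*p,.07);print(r(e),np.linalg.norm(e-H),np.degrees(np.arctan2(*(e-H)[::-1])))
print("gauze",r(w(700,50,.045)),"vial",r(w(590,45,.05)))
for p in((136,378),(432,305)):print("yel",r(t(*p,.089)))
E
```

```text
jar [0.4649 0.1424] [0.4678 0.1346] pad [0.4655 0.1457] tip [0.4782 0.2275] hub [0.5707 0.2346] [0.5699 0.2435]
plug [0.7059 0.2735]
low [0.6189 0.1065]
slim [0.5861 0.378 ]
valve [ 0.5045 -0.2161] [ 0.5042 -0.2102]
[ 0.5473 -0.1634] 0.0678992676575021 50.927713520560914
[ 0.5302 -0.2791] 0.06810409306967492 -67.75787231857356
[ 0.438  -0.2077] 0.0669814011277349 172.7792229947921
gauze [ 0.6566 -0.295 ] vial [ 0.6569 -0.2097]
yel [0.3901 0.2839]
yel [0.4639 0.0193]
```

Request:
{"name": "play_rows", "arguments": {
  "targets": [
    [[1,0.012,0.034,0,0.06],[1,0.024,0.068,0,0.12],[1,0.036,0.102,0,0.18],[1,0.048,0.136,0,0.24],[1,0.06,0.17,0,0.3]]
  ]
}}

```text
time_s: 0.62
tcp_pos: [0.2941, -0.4079, 0.2393]
ee_rot: [[-0.774, -0.634, -0.0], [-0.634, 0.774, 0.0], [-0.0, 0.0, -1.0]]
wrist_force: [1.2, 0.2, -0.0]
gripper_width: 0.71
```

Request:
{"name": "play_rows", "arguments": {
  "targets": [
    [[1,0.012,0.034,0,0.06],[1,0.024,0.068,0,0.12],[1,0.036,0.102,0,0.18],[1,0.048,0.136,0,0.24],[1,0.06,0.17,0,0.3]]
  ]
}}

```text
time_s: 1.03
tcp_pos: [0.3541, -0.2378, 0.2397]
ee_rot: [[-0.552, -0.834, 0.0], [-0.834, 0.552, 0.0], [-0.0, -0.0, -1.0]]
wrist_force: [1.4, 0.3, -0.2]
gripper_width: 0.33
```

Request:
{"name": "play_rows", "arguments": {
  "targets": [
    [[1,0.012,0.034,0,0.06],[1,0.024,0.068,0,0.12],[1,0.036,0.102,0,0.18],[1,0.048,0.136,0,0.24],[1,0.06,0.17,0,0.3]]
  ]
}}

```text
time_s: 1.45
tcp_pos: [0.4141, -0.0677, 0.2398]
ee_rot: [[-0.28, -0.96, 0.001], [-0.96, 0.28, 0.0], [-0.0, -0.001, -1.0]]
wrist_force: [0.3, 0.6, 0.2]
gripper_width: 0.016
```

Request:
{"name": "play_rows", "arguments": {
  "targets": [
    [[1,0.012,0.034,0,0.06],[1,0.024,0.068,0,0.12],[1,0.036,0.102,0,0.18],[1,0.048,0.136,0,0.24],[1,0.06,0.17,0,0.3]]
  ]
}}

```text
time_s: 1.87
tcp_pos: [0.4741, 0.1023, 0.2396]
ee_rot: [[0.016, -1.0, 0.0], [-1.0, -0.016, 0.0], [-0.0, -0.0, -1.0]]
wrist_force: [0.8, -0.2, 0.0]
gripper_width: 0.004
```

Request:
{"name": "play_rows", "arguments": {
  "targets": [
    [[1,0.007,0.034,0,0.02],[1,0.014,0.068,0,0.04],[1,0.021,0.102,0,0.06],[1,0.028,0.136,0,0.08],[1,0.034,0.165,0,0.08]]
  ]
}}

```text
time_s: 2.28
tcp_pos: [0.5081, 0.2677, 0.2393]
ee_rot: [[0.094, -0.996, -0.0], [-0.996, -0.094, 0.0], [-0.0, 0.0, -1.0]]
wrist_force: [0.7, -0.8, 0.0]
gripper_width: 0.003
```

```bash
python3 - <<'E'
from h import *
c=get_calibration("wrist")
print(np.round(c["camera_matrix"],2).tolist(),np.round(c["T"],4).tolist())
cv2.imwrite("pics/w1.png",capture("wrist"));print(sense()["tcp_pos"])
E
```

```text
[[333.5, 0.0, 321.55], [0.0, 333.5, 194.06], [0.0, 0.0, 1.0]] [[-0.9956, 0.0908, 0.0246, 0.5145], [-0.0941, -0.9592, -0.2668, 0.1952], [-0.0006, -0.2679, 0.9634, 0.3835], [0.0, 0.0, 0.0, 1.0]]
[0.50967577 0.27183999 0.23877591]
```

View pics/w1.png

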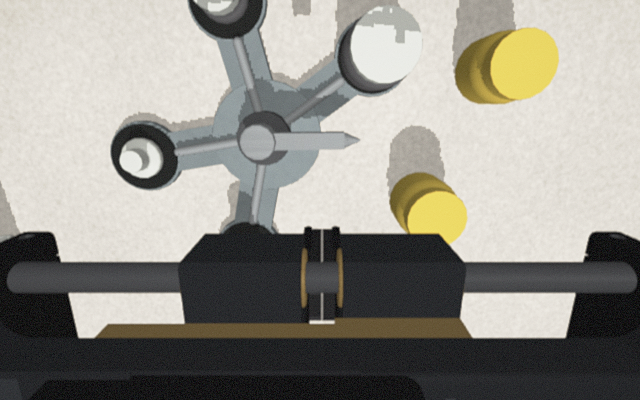

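The wrist view shows the hub at (257,143), the arm tip at (358,140), the wide-jar cap at (384,44) and a yellow jar at (437,217).

```bash
python3 - <<'E'
from h import *
for n,u,v,z in(("hub",257,143,.072),("tip",359,140.5,.058),("jar",384,45,.089),("yellow",437,217,.075),("plug",138,158,.042)):print(n,np.round(ray("wrist",u,v,z),4))
print(ray("top",193/1.25*1,240/1.25,.16),"can")
E
```

```text
hub [0.5728 0.2425 0.072 ]
tip [0.4772 0.2325 0.058 ]
jar [0.4705 0.1508 0.089 ]
yellow [0.3941 0.2971 0.075 ]
plug [0.6999 0.2741 0.042 ]
[0.54297932 0.51887923 0.16      ] can
```

Request:
{"name": "play_rows", "arguments": {
  "targets": [
    [[1,0,0.002,-0.036,0],[1,0,0.004,-0.072,0],[1,0,0.004,-0.108,0],[1,0,0.004,-0.145,0],[1,0,0.004,-0.18,0]]
  ]
}}

```text
time_s: 2.75
tcp_pos: [0.5076, 0.2691, 0.0579]
ee_rot: [[0.093, -0.996, -0.0], [-0.996, -0.093, -0.0], [0.0, 0.0, -1.0]]
wrist_force: [-0.1, 0.5, -0.3]
gripper_width: 0.002
```

Request:
{"name": "play_rows", "arguments": {
  "targets": [
    [[1,0.002,-0.009,0,0],[1,0.002,-0.017,0,0],[1,0.002,-0.023,0,0.08],[1,0.002,-0.028,0,0.17],[1,0.002,-0.033,0,0.25]]
  ]
}}

```text
time_s: 3.17
tcp_pos: [0.5109, 0.237, 0.0619]
ee_rot: [[0.34, -0.941, 0.003], [-0.941, -0.34, 0.004], [-0.002, -0.004, -1.0]]
wrist_force: [-2.5, 3.0, -2.7]
gripper_width: 0.003
```

Request:
{"name": "play_rows", "arguments": {
  "targets": [
    [[1,0,-0.005,0,0.08],[1,0.001,-0.01,0,0.16],[1,0.003,-0.015,0,0.24],[1,0.004,-0.019,0,0.3],[1,0.004,-0.019,0,0.3]]
  ]
}}

```text
time_s: 3.58
tcp_pos: [0.5147, 0.2173, 0.062]
ee_rot: [[0.6, -0.8, 0.003], [-0.8, -0.6, 0.003], [-0.0, -0.004, -1.0]]
wrist_force: [-1.5, 0.7, 0.2]
gripper_width: 0.002
```

```bash
python3 - <<'E'
from h import *
cv2.imwrite("pics/w2.png",capture("wrist"));s=sense();print(s["tcp_pos"],s["ee_rot"])
E
```

```text
[0.51481895 0.21741833 0.0619496 ] [[ 5.98066138e-01 -8.01442167e-01  2.71057263e-03]
 [-8.01446750e-01 -5.98062525e-01  2.07947017e-03]
 [-4.54831653e-05 -3.41604032e-03 -9.99994164e-01]]
```

View pics/w2.png

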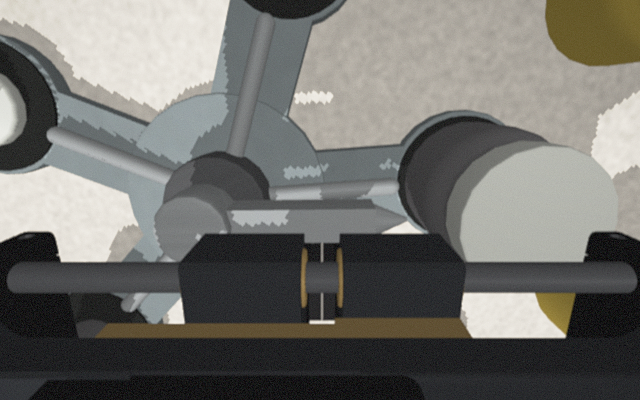

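The close view shows the arm tip at (405,219), the hub top at (192,226) and the jar cap centre at (538,224).

```bash
python3 - <<'E'
from h import *
P={n:ray("wrist",u,v,z)[:2] for n,u,v,z in(("hub",192,226,.072),("tip",406,219,.058),("jar",538,222,.089))}
print(P)
for h in(P["hub"],np.array([.572,.240])):
    f=lambda p:np.degrees(np.arctan2(*(p-h)[::-1]))%360
    print(f(P["tip"]),f(P["jar"]))
E
```

```text
{'hub': array([0.57193791, 0.23374494]), 'tip': array([0.49450012, 0.17814676]), 'jar': array([0.46765122, 0.14560699])}
215.67729631418308 220.20284135331832
218.5936316706118 222.1322227075957
```

Within tolerance, but about 4° short. I'll nudge it further, then back off.

Request:
{"name": "play_rows", "arguments": {
  "targets": [
    [[1,0.001,-0.001,0,0.02],[1,0.002,-0.0025,0,0.05],[1,0.003,-0.004,0,0.07],[1,0.003,-0.004,0,0.07],[1,0.003,-0.004,0,0.07]]
  ]
}}

```text
time_s: 4.05
tcp_pos: [0.5176, 0.2139, 0.0604]
ee_rot: [[0.654, -0.757, 0.002], [-0.757, -0.654, 0.001], [0.0, -0.002, -1.0]]
wrist_force: [-2.7, 2.4, 2.4]
gripper_width: 0.004
```

Request:
{"name": "play_rows", "arguments": {
  "targets": [
    [[1,-0.005,0.006,0,0],[1,-0.012,0.015,0,0],[1,-0.018,0.024,0.02,0],[1,-0.018,0.024,0.06,0],[1,-0.018,0.024,0.1,0]]
  ]
}}

```text
time_s: 4.47
tcp_pos: [0.4977, 0.2378, 0.1592]
ee_rot: [[0.655, -0.756, -0.003], [-0.756, -0.655, -0.003], [0.001, 0.004, -1.0]]
wrist_force: [1.0, 1.2, -0.1]
gripper_width: 0.004
```

Request:
{"name": "play_rows", "arguments": {
  "targets": [
    [[1,0,0.01,0.035,0],[1,0,0.02,0.07,0],[1,0,0.02,0.09,0],[1,0,0.02,0.09,0],[1,0,0.02,0.09,0]]
  ]
}}

```text
time_s: 4.88
tcp_pos: [0.499, 0.2585, 0.2507]
ee_rot: [[0.654, -0.756, 0.002], [-0.756, -0.654, 0.002], [-0.0, -0.003, -1.0]]
wrist_force: [-0.3, -0.3, -0.9]
gripper_width: 0.006
```

```bash
python3 - <<'E'
from h import *
im=capture("wrist")
cv2.imwrite("pics/w3.png",cv2.resize(im[0:240],(800,300)));print(sense()["tcp_pos"])
E
```

```text
[0.49833022 0.25774386 0.24901958]
```

View pics/w3.png

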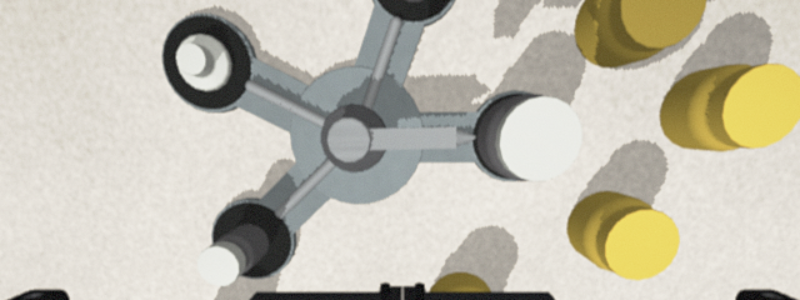

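The arm, with hub (349,139) and tip (476,137), points at the jar cap (541,138). A numeric check next, plus the plan for the valve.

```bash
python3 - <<'E'
from h import *
P={n:ray("wrist",u*.8,v*.8,z)[:2] for n,u,v,z in(("hub",349,139,.072),("end",458,138,.062),("tip",476,137.5,.058),("jar",541,138,.089))}
print(P)
h=P["hub"]
f=lambda p:np.degrees(np.arctan2(*(p-h)[::-1]))%360
print(f(P["tip"]),f(P["end"]),f(P["jar"]))
E
```

```text
{'hub': array([0.56994761, 0.23538821]), 'end': array([0.5076016 , 0.18087316]), 'tip': array([0.49677605, 0.17114999]), 'jar': array([0.46625905, 0.1442274 ])}
221.28029923568715 221.1662940752477 221.32125826627285
```

The selector is aligned to within about 1°. Now I'll move over to the valve, keeping high.

Request:
{"name": "play_rows", "arguments": {
  "targets": [
    [[1,-0.002,-0.03,0,-0.06],[1,-0.005,-0.06,0,-0.12],[1,-0.007,-0.09,0,-0.18],[1,-0.01,-0.12,0,-0.24],[1,-0.012,-0.15,0,-0.3]]
  ]
}}

```text
time_s: 5.35
tcp_pos: [0.4856, 0.1059, 0.2475]
ee_rot: [[0.399, -0.917, -0.004], [-0.917, -0.399, -0.002], [0.0, 0.004, -1.0]]
wrist_force: [0.6, -0.0, 0.0]
gripper_width: 0.005
```

Request:
{"name": "play_rows", "arguments": {
  "targets": [
    [[1,-0.002,-0.03,0,-0.06],[1,-0.005,-0.06,0,-0.12],[1,-0.007,-0.09,0,-0.18],[1,-0.01,-0.12,0,-0.24],[1,-0.012,-0.15,0,-0.3]]
  ]
}}

```text
time_s: 5.77
tcp_pos: [0.4736, -0.044, 0.2477]
ee_rot: [[0.11, -0.994, -0.004], [-0.994, -0.11, -0.001], [0.0, 0.004, -1.0]]
wrist_force: [-0.2, 0.3, 0.2]
gripper_width: 0.004
```

Request:
{"name": "play_rows", "arguments": {
  "targets": [
    [[1,-0.003,-0.03,0,-0.06],[1,-0.007,-0.06,0,-0.12],[1,-0.011,-0.09,0,-0.18],[1,-0.014,-0.12,0,-0.25],[1,-0.014,-0.13,0,-0.25]]
  ]
}}

```text
time_s: 6.18
tcp_pos: [0.4593, -0.175, 0.2475]
ee_rot: [[-0.142, -0.99, -0.004], [-0.99, 0.142, -0.0], [0.001, 0.004, -1.0]]
wrist_force: [-0.7, 0.8, 0.2]
gripper_width: 0.007
```

```bash
python3 - <<'E'
from h import *
im=capture("wrist")
cv2.imwrite("pics/w4.png",im);s=sense();print(s["tcp_pos"],s["joints"].round())
E
```

```text
[ 0.45976559 -0.17509709  0.24757869] [ -2.   9. -17.   0. -65.  -6.]
```

View pics/w4.png

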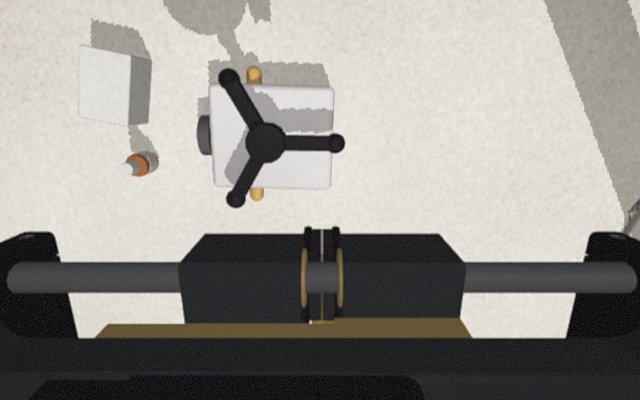

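The wrist view shows the valve hub at (266,143), with spoke ends at (337,143), (229,76) and (235,199). The first is the one to push.

```bash
python3 - <<'E'
from h import *
h=ray("wrist",266,142,.078)[:2];print(h)
for e in((337,143),(229,76),(235,199)):
    p=ray("wrist",*e,.072)[:2];print(p,np.linalg.norm(p-h),np.degrees(np.arctan2(*(p-h)[::-1]))%360)
h=np.array([.505,-.213]) if 0 else h
for th in(172,180,190,200,210,220,230,240,250,260):
    a=np.radians(th);A=np.array([np.cos(a),np.sin(a)]);T=np.array([-A[1],A[0]])
    print(th,np.round(h+.042*A-.0165*T,4))
E
```

```text
[ 0.50506688 -0.2182385 ]
[ 0.43922074 -0.20720993] 0.06676333589542485 170.49178790180682
[ 0.52831397 -0.2808834 ] 0.06681924283331524 290.35953850386505
[ 0.5472     -0.16634677] 0.06684273728862353 50.925375301948655
172 [ 0.4658 -0.1961]
180 [ 0.4631 -0.2017]
190 [ 0.4608 -0.2093]
200 [ 0.46   -0.2171]
210 [ 0.4604 -0.2249]
220 [ 0.4623 -0.2326]
230 [ 0.4654 -0.2398]
240 [ 0.4698 -0.2464]
250 [ 0.4752 -0.2521]
260 [ 0.4815 -0.2567]
```

Request:
{"name": "play_rows", "arguments": {
  "targets": [
    [[1,0.006,0.003,-0.036,0],[1,0.006,0.003,-0.072,0],[1,0.006,0.003,-0.108,0],[1,0.006,0.003,-0.145,0],[1,0.006,0.003,-0.178,0]]
  ]
}}

```text
time_s: 6.65
tcp_pos: [0.4656, -0.1686, 0.0687]
ee_rot: [[-0.135, -0.991, -0.003], [-0.991, 0.135, 0.0], [0.0, 0.003, -1.0]]
wrist_force: [-0.4, -0.6, -0.6]
gripper_width: 0.005
```

Request:
{"name": "play_rows", "arguments": {
  "targets": [
    [[1,0,-0.008,0,0],[1,0,-0.016,0,0],[1,0,-0.023,0,0],[1,-0.002,-0.029,0,0.1],[1,-0.003,-0.033,0,0.18]]
  ]
}}

```text
time_s: 7.07
tcp_pos: [0.4645, -0.2023, 0.0729]
ee_rot: [[0.046, -0.999, 0.003], [-0.999, -0.046, 0.002], [-0.002, -0.003, -1.0]]
wrist_force: [0.1, 7.4, -4.6]
gripper_width: 0.004
```

Request:
{"name": "play_rows", "arguments": {
  "targets": [
    [[1,-0.002,-0.005,-0.003,0.08],[1,-0.003,-0.01,-0.003,0.19],[1,-0.003,-0.015,-0.003,0.3],[1,-0.003,-0.02,-0.003,0.41],[1,-0.003,-0.025,-0.003,0.52]]
  ]
}}

```text
time_s: 7.48
tcp_pos: [0.4625, -0.2271, 0.071]
ee_rot: [[0.538, -0.843, 0.005], [-0.843, -0.538, 0.001], [0.002, -0.005, -1.0]]
wrist_force: [0.6, 8.3, 0.5]
gripper_width: 0.003
```

Request:
{"name": "play_rows", "arguments": {
  "targets": [
    [[1,0.001,-0.005,0,0.11],[1,0.003,-0.01,0,0.23],[1,0.005,-0.015,0,0.35],[1,0.008,-0.019,0,0.46],[1,0.011,-0.023,0,0.56]]
  ]
}}

```text
time_s: 7.9
tcp_pos: [0.4712, -0.2501, 0.0707]
ee_rot: [[0.903, -0.429, -0.0], [-0.429, -0.903, 0.002], [-0.001, -0.001, -1.0]]
wrist_force: [-2.8, 6.3, 0.7]
gripper_width: 0.004
```

Request:
{"name": "play_rows", "arguments": {
  "targets": [
    [[1,0.002,-0.002,0,0.07],[1,0.005,-0.004,0,0.14],[1,0.008,-0.006,0,0.2],[1,0.01,-0.008,0,0.25],[1,0.01,-0.008,0,0.25]]
  ]
}}

```text
time_s: 8.32
tcp_pos: [0.4808, -0.2586, 0.0705]
ee_rot: [[0.981, -0.196, -0.002], [-0.196, -0.981, 0.001], [-0.002, -0.001, -1.0]]
wrist_force: [-4.1, 3.9, 1.1]
gripper_width: 0.003
```

Request:
{"name": "play_rows", "arguments": {
  "targets": [
    [[1,0.003,-0.001,0,0.04],[1,0.006,-0.001,0,0.08],[1,0.008,-0.001,0,0.1],[1,0.008,-0.001,0,0.1],[1,0.008,-0.001,0,0.1]]
  ]
}}

```text
time_s: 8.73
tcp_pos: [0.4809, -0.2596, 0.0703]
ee_rot: [[0.995, -0.101, -0.018], [-0.101, -0.995, 0.004], [-0.018, -0.002, -1.0]]
wrist_force: [-19.2, 1.6, 12.2]
gripper_width: 0.003
```

The force rose to 19 N with no motion, so the handle is on its stop. Backing off and lifting clear.

Request:
{"name": "play_rows", "arguments": {
  "targets": [
    [[1,-0.01,0.001,0,0],[1,-0.022,0.004,0,0],[1,-0.03,0.006,0.01,0],[1,-0.03,0.006,0.05,0],[1,-0.03,0.006,0.09,0]]
  ]
}}

```text
time_s: 9.15
tcp_pos: [0.4593, -0.254, 0.1609]
ee_rot: [[0.995, -0.098, 0.0], [-0.098, -0.995, -0.0], [0.0, 0.0, -1.0]]
wrist_force: [1.7, -0.2, 0.1]
gripper_width: 0.006
```

Request:
{"name": "play_rows", "arguments": {
  "targets": [
    [[1,-0.01,-0.01,0.04,0],[1,-0.02,-0.03,0.08,0],[1,-0.03,-0.06,0.1,0],[1,-0.04,-0.09,0.1,0],[1,-0.05,-0.12,0.1,0]]
  ]
}}

```text
time_s: 9.57
tcp_pos: [0.4107, -0.3759, 0.2647]
ee_rot: [[0.995, -0.097, 0.011], [-0.097, -0.995, -0.006], [0.011, 0.005, -1.0]]
wrist_force: [0.2, -0.6, -0.8]
gripper_width: 0.007
```

Request:
{"name": "play_rows", "arguments": {
  "targets": [
    [[1,-0.02,-0.03,0,0],[1,-0.04,-0.06,0,0],[1,-0.06,-0.09,0,0],[1,-0.06,-0.12,0,0],[1,-0.06,-0.12,0,0]]
  ]
}}

```text
time_s: 9.98
tcp_pos: [0.3488, -0.4986, 0.2611]
ee_rot: [[0.995, -0.103, 0.004], [-0.102, -0.995, -0.005], [0.004, 0.005, -1.0]]
wrist_force: [0.9, -1.3, 0.7]
gripper_width: 0.006
```

```bash
python3 - <<'E'
from h import *
im=capture("top");a=cv2.resize(im[145:245,190:290+10],(440,400),interpolation=cv2.INTER_CUBIC)
b=cv2.resize(im[165:245,330:402],(360,400),interpolation=cv2.INTER_CUBIC)
cv2.imwrite("pics/c3.png",np.hstack([a,b]))
E
```

```text
(no output)
```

View pics/c3.png

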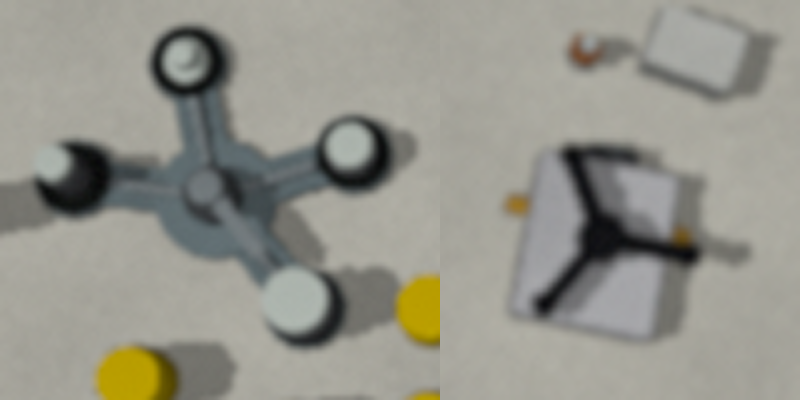

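The spokes are now at (690,253), (570,155) and (545,305). That is roughly 260° mod 120, or about 88° of turn, which agrees with the stop felt. The arm still points at the jar, and the jars haven't moved. Handing in.

```bash
python3 - <<'E'
from h import *
H=ray("top",330+(161.5)/5-.5,165+238.5/5-.5,.075)[:2]
for u,v in((690,253),(570,155),(545,305)):
    e=ray("top",330+(u-439.5)/5-.5,165+(v+.5)/5-.5,.07)[:2];print(np.degrees(np.arctan2(*(e-H)[::-1]))%360)
s=sense();print(s["time_s"],s["wrist_force"]);print(finish_job())
E
```

```text
262.6375402585605
20.211716093677293
141.33281393332553
10.0333 [-0.69500628  0.79309983 -0.26897035]
the job is handed in; nothing more can be done
None
```

I pushed the selector arm round to the grey wide jar with the closed fingertips. I then pushed one valve spoke anticlockwise to its stop, backed off and handed the job in at about 10 s; no verdict was reported.

- **Selector:** the wrist camera put the arm at 221.3° and the wide jar at 221.3° from the hub, a match within about 1°. An earlier close view read the arm about 4° short, so I nudged it further before that check.
- **Valve:** the pushed spoke went from about 171° to about 261°, roughly 90°. It also felt like the stop: the force rose to about 19 N with no further motion.
- **Everything else:** in the last top view the jars, plug, vial and gauze box were where they started. I did not re-check the spray can, iodine or spatula in a picture; wrist forces stayed near zero whenever I was not pushing. The robot was clear of everything at the end.
- **Disagreements:** the cameras differed by up to about 9 mm on positions, within what the task allows.

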